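# Line up a bracket under a spring punch and hold the punch pressed

## Robot

A 6-joint arm with a two-finger parallel gripper is mounted at the origin on a cart in front of the work surface, level with it; the furniture and walls round the work are solid. World frame = base frame: x ahead of the robot, y to its left, z up, the work surface at z = 0. Lengths are in mm, angles in rad, forces in N, time in s.
With the tool pointing down it reaches from about 275 to 750 mm from the base axis. Payload 10.2 kg.
Tool frame: the origin (TCP) lies on the front face of the gripper's body, between the roots of the fingers; the fingertips stand 73 mm ahead of it and the grasp point (between the pads) lies 54 mm ahead of it; z points along the fingers, y is the line along which they close (so a half turn about z gives the same grasp; the last joint's range is limited). The gripper opens to 85 mm and grips with 20 to 120 N. Pads are 22 mm wide; open, the fingers measure 114 mm over their backs; the gripper's body (76 mm by 85 mm) begins 54 mm behind the grasp point. The pads swing forward as they close: fully open they stand 13 mm farther back than shut.
Start: joints at [-1.541, 0.313, 1.498, -0, 1.331, -0.223], TCP at [131.297, -508.323, 303.894] pointing down, gripper open.
Joint ranges: [-2.94, 2.94], [-0.97, 2.17], [0.19, 2.56], [-1.23, 4.37], [0.02, 3.11], [-2.88, 2.88]. Speed limits (rad/s): [2.39, 2.39, 3.01, 3.14, 3.14, 3.14].

## Interface

Orientations are given as a unit quaternion [w, x, y, z].
In Python, from rig import * gives the robot as it stands.
- The arm moves only by the tool step_arm, never from a script. Its argument "plan" is a list of rows, each an object with "offset": the shift along the tool's x, y, z in cm, a list of three; "rot": the turn, a rotation vector about the tool's x, y, z in degrees, a list of three; "gripper": the finger opening in cm, from 0 to 8.54. In form: [{"offset": [x, y, z], "rot": [wx, wy, wz], "gripper": gripper}, ...]. A call has 1 to 12 rows; each row is the pose to reach, as a shift and turn from the pose commanded when the call began, along the tool's axes at that moment; what a row does not reach only later rows make up. A row lasts 1/10 s, in which the tool goes at most 50 mm and 8.59 degrees, less where a joint would pass 70% of its speed; a pose out of reach is approached as far as the arm can. A call with a gripper value outside its range is refused whole. The fingers move at their own pace and stop on an object; "squeeze" is the grip in N (left out, the last holds). Time passes only in rows, so rows that repeat a pose let the fingers close. It gives the time, the measured TCP pose, the force, the opening and the grip force at its end, in the units of the state.
- sense(): the state, without advancing time (a new reading comes with each control period).
- capture(name): name is "side" or "top"; returns a dict with "color" (480x640x3 uint8, red, green, blue), "depth" (480x640 float32, mm along the optical axis (not along the pixel's ray), 0 where there is no reading), "vertical_fov" (degrees; the focal length in pixels is half the picture's height over the tangent of half this angle, whatever the lens; pixels are square), "cx", "cy" (the principal point, pixels), "rvec" (rotation vector, rad) and "tvec" (3), from world to camera coordinates, as OpenCV has them. Camera axes: x right, y down, z forward; pixel columns grow to the right and rows downward; lengths in mm; the calibration is good to about 2 mm. A picture is of the moment at which its call begins.
- finish_job(): hands the job in; it is judged then, once.
The state is a dict: "time_s": time; "joints": joint angles; "dq": joint speeds; "tau": joint torques, N m; "eef_pos": TCP position; "ee_rot": TCP orientation; "force": force on the tool from outside, world axes, zero at the start; "wrist_torque": the same for the moment, N m; "grip_width": opening from 0.0 (shut) to 1.0 (fully open); "grip_force": force on a finger pad.
Only numpy, scipy, OpenCV 4.12 (cv2) and the standard library are available. Lean on these libraries where they do the work, as an engineer would, in place of code of your own. Each camera call takes 0.05 s, during which the arm holds its last target. There are 200 camera calls.

## Task

Slide the bracket along the bed of the little bench press, without lifting it off the bed, until its hole is centred under the punch, and let go of it there while the punch is still fully up. Then push the punch's knob down 18 mm, so that the point stands in the hole, and finish while still holding it there: it must never go right down onto its stop (24 mm), where the striker would fire. Leave the loose things around the press where they are.

Things in the scene. Friction and masses are not known exactly. Their poses are not given: they have to be found in the camera images.
- press: Grey bench press, fixed to the bench. Origin: on the punch's axis at bench level; z up, x towards its column, y along its bed. Bed: 12 mm high, x -60 to +60, y -215 to +65 mm. Column: 50 mm wide, 104 mm high, at x +72 to +98 mm; from its top an arm 36 mm wide (70 to 104 mm high) reaches forward to a dark round guide (36 mm diameter, 66 to 104 mm high) round the punch.
- punch (a joint): Travel of the punch, straight down, in m: 0 fully up, 0.024 on its stop. A spring pushes it back up (about 4 N to start it, 10 N at 18 mm, 12 N at 24 mm). Over the flat-lying bracket the point reaches the plate's upper face at 12 mm of travel, so 18 mm puts it 6 mm into the hole; off the hole it is stopped at about 12 mm.
- punch_tip (a point): Lowest point of the punch, on its axis: a steel pin 8 mm in diameter with a cone-shaped end 6 mm long, 34 mm above the bench when fully up. Moves with the punch.
- knob_top (a point): Middle of the flat top of the punch's black mushroom knob (36 mm diameter, 18 mm high), 146 mm above the bench when fully up, on the punch's axis. The gap between knob and guide, 24 mm when up, is the travel left: 6 mm remain at 18 mm travel. Moves with the punch.
- bracket: The work: a loose bare aluminium bracket, 0.25 to 0.5 kg, lying flat on the press's bed: a flat plate 56 mm (x) by 170 mm (y) by 10 mm with one hole and, near the -y end, an upright rib. Origin: centre of the plate's underside; z up. Its y axis lies within about 15 degrees of the press's y axis at the start.
- hole (a point): Middle of the mouth of the bracket's only hole (17 mm diameter, right through), on the plate's upper face, at bracket x 0, y +50, z +10 mm.
- rib_top (a point): Middle of the top of the bracket's rib, at bracket x 0, y -60, z +49 mm. The rib is 14 mm thick (bracket x), 44 mm long (bracket y) and stands 39 mm above the plate: grip it across its thickness, from above. 110 mm from the hole.
- tape_measure: Bystander: yellow pocket tape measure standing on the bench at the +y end of the bed, 36x79x66 mm; origin under its centre.
- bolt_1: Bystander: hex bolt, 52x17x15 mm, lying on the bench in front of the bed; origin under its centre.
- dome_cap: Bystander: pressed steel cap, 29 mm across, 8 mm high, in front of the bed; origin under its centre.
- sanding_block: Bystander: cork sanding block, 61x100x29 mm, on the bench beyond the -y end of the bed; origin under its centre.

How it is judged:
By the outcome, as a careful person would: the job done as asked, in the order asked, and still so for the second after the job is handed in, while the arm keeps its last pose, push and grip.
It also fails if it takes over 48 s, if anything falls off the work surface, if the arm or the gripper's body presses on something with over 40 N, if the wrist force passes 120 N, or if a joint passes its speed limit or range.

## Working session

There is one attempt and no reset: what is moved stays moved. The work goes in short steps, Python scripts to look and compute and a tool call to move; the robot and the scene stay as the last step left them, time stands still between calls to the robot, and variables do not carry over. Pictures are saved under pics/ and viewed, at most 10 in all, crops included, and the job is handed in when it is done.

Besides the shell and the picture viewer there is one more tool, called after "Call:" as name(argument=value, ...) on one line, values as JSON. step_arm: Moves the arm, as the interface text tells. Its arguments: {"type":"object","properties":{"plan":{"type":"array"},"squeeze":{"type":"number"}},"required":["plan"]}

```bash
mkdir -p pics; ls
cat > h.py <<'E'
from rig import *
import numpy as np, cv2
from scipy.spatial.transform import Rotation as R
def cam(n):
    c=capture(n); c['f']=240/np.tan(np.radians(c['vertical_fov'])/2)
    c['R']=cv2.Rodrigues(np.array(c['rvec'],float))[0]; c['t']=np.array(c['tvec'],float).ravel(); return c
def cloud(c):
    v,u=np.mgrid[0:480,0:640]; d=c['depth'].astype(float)
    P=np.stack([(u-c['cx'])*d/c['f'],(v-c['cy'])*d/c['f'],d],-1)
    return (P-c['t'])@c['R']
def ray(c,u,v,z):
    o=-c['R'].T@c['t']; r=c['R'].T@np.array([(u-c['cx'])/c['f'],(v-c['cy'])/c['f'],1]); return o+r*(z-o[2])/r[2]
def proj(c,p):
    q=c['R']@np.array(p,float)+c['t']; return q[:2]/q[2]*c['f']+[c['cx'],c['cy']]
def save(c,name,box=None,s=1):
    im=c['color'][:,:,::-1]
    if box: im=im[box[1]:box[3],box[0]:box[2]]
    cv2.imwrite('pics/'+name,cv2.resize(im,None,fx=s,fy=s,interpolation=cv2.INTER_CUBIC))
E
python3 - <<'E'
from h import *
for n in('top','side'):
    c=cam(n); save(c,n+'0.png'); np.savez('/tmp/%s0.npz'%n,**c)
    print(n,c['vertical_fov'],c['cx'],c['cy'],-c['R'].T@c['t'],c['R'][2])
print(sense())
E
```

```text
pics
top 53.1377346631446 313.56815349105887 240.78132231476195 [ 404.61361252 -205.83828256  960.33002835] [ 0.14646738 -0.00430465 -0.98920613]
side 45.70776621262153 315.7316482914873 238.95293146574798 [259.94059106 490.9143724  620.32197883] [ 0.28516107 -0.78313269 -0.55261773]
{'time_s': 0.1, 'joints': array([-1.54138989e+00,  3.13409161e-01,  1.49835474e+00, -2.38691695e-05,
        1.33100810e+00, -2.23390580e-01]), 'dq': array([ 0.00087839, -0.00133901, -0.00088654,  0.00058605, -0.00039636,
       -0.00025284]), 'tau': array([ 1.11570389e-03, -4.12904298e+01, -2.60144699e+01, -2.43592431e-04,
        3.01629290e-03, -1.14018891e-05]), 'eef_pos': array([ 131.29373812, -508.16650983,  303.38691749]), 'ee_rot': array([-5.88027173e-04,  9.92021808e-01,  1.26065003e-01,  4.55673184e-05]), 'force': array([-0.67296131, -0.93604487,  0.54760135]), 'wrist_torque': array([0.00091091, 0.03921171, 0.02897625]), 'grip_force': 0.0, 'grip_width': 1.0014133524234878}
```

View pics/top0.png

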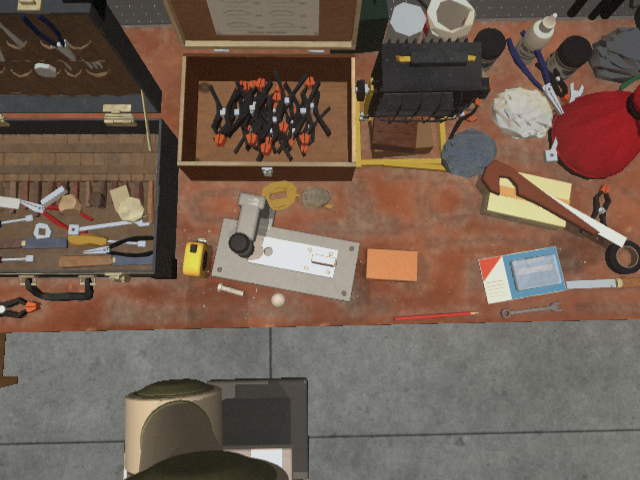

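View pics/side0.png

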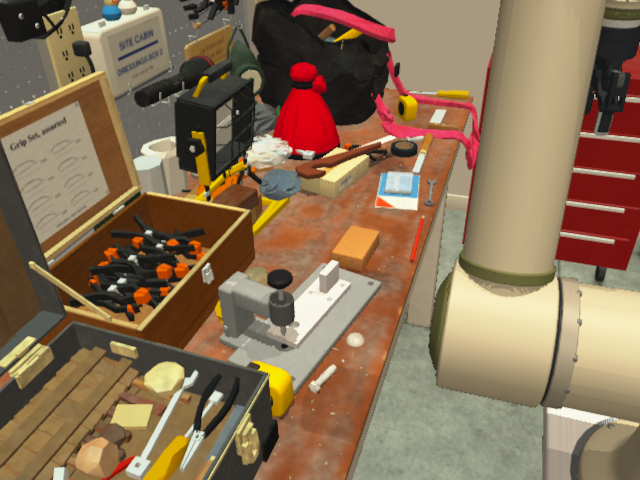

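The top view shows the press bed spanning (228,220)–(350,300), the knob at (240,243), the hole at (268,251) and the rib at about (322,256). The tape measure is at (196,257), the bolt at (230,290), the cap at (278,299) and the cork block at (391,264). The side view shows the punch above the bed at (282,310) and the rib at (329,277).

Run:
```python
from h import *
c=dict(np.load('/tmp/top0.npz')); s=dict(np.load('/tmp/side0.npz'))
for cc in(c,s): 
    for k in('f','cx','cy'): cc[k]=float(cc[k])
P=cloud(c); Z=P[...,2]; col=c['color'].astype(int); hsv=cv2.cvtColor(c['color'],cv2.COLOR_RGB2HSV)
box=np.zeros((480,640),bool); box[205:310,208:365]=1
grey=(hsv[...,1]<60)&box
bed=grey&(Z>6)&(Z<40)
print('z percentiles bed', np.percentile(Z[bed],[5,25,50,75,95]))
m=bed.astype(np.uint8); n,l,st,ce=cv2.connectedComponentsWithStats(m); k=1+st[1:,4].argmax(); print(st[k])
pts=np.argwhere(l==k)[:,::-1]
W=np.array([ray(c,u,v,12)[:2] for u,v in pts],np.float32)
r=cv2.minAreaRect(W); print('bed rect',r); print(cv2.boxPoints(r))
v=hsv[...,2]
white=(v>200)&grey&(hsv[...,1]<40); print('white n',white.sum(), 'z',np.percentile(Z[white],[5,50,95]))
n,l,st,ce=cv2.connectedComponentsWithStats(white.astype(np.uint8)); 
for i in range(1,n):
    if st[i,4]>60: print(st[i],ce[i])
rib=box&(Z>48)&(Z<75); rib[:,:290]=0
print('rib',rib.sum(),np.median(Z[rib])); W=np.array([ray(c,u,v,61)[:2] for v,u in np.argwhere(rib)],np.float32)
print(cv2.minAreaRect(W), np.argwhere(rib).mean(0))
kn=box&(Z>135)&(Z<155); W=np.array([ray(c,u,v,146)[:2] for v,u in np.argwhere(kn)],np.float32); print('knob',kn.sum(),np.median(Z[kn]),cv2.minAreaRect(W),cv2.minEnclosingCircle(W))
for p in[(268,251)]: print('hole',ray(c,*p,22),P[251,268])
save(c,'topc.png',(205,190,375,315),4.5)
save(s,'sidec.png',(200,230,400,400),3.5)
```

```text
z percentiles bed [ 9.83837401 11.83825138 13.42848241 20.69012926 24.39105874]
[ 212  207  148   95 7538]
bed rect ((528.3701171875, -157.38189697265625), (278.8484802246094, 156.43051147460938), 78.18783569335938)
[[ 423.27048   -277.8427   ]
 [ 576.38837   -309.86465  ]
 [ 633.4697     -36.92108  ]
 [ 480.35187     -4.8991394]]
white n 1966 z [19.86284983 22.89726896 61.03496313]
[ 248  237   90   41 1949] [297.36890713 256.62596203]
rib 182 61.08609226546865
((502.1898193359375, -226.65147399902344), (43.57244873046875, 15.227189064025879), 77.45943450927734) [259.26923077 322.9010989 ]
knob 335 146.06191291949597 ((524.9221801757812, -80.6798324584961), (34.562618255615234, 33.74922180175781), 44.29088592529297) ((525.2971801757812, -81.05826568603516), 17.883888244628906)
hole [ 525.04655879 -119.74632751   22.        ] [ 526.18097724 -118.93538411   13.1613978 ]
```

View pics/topc.png

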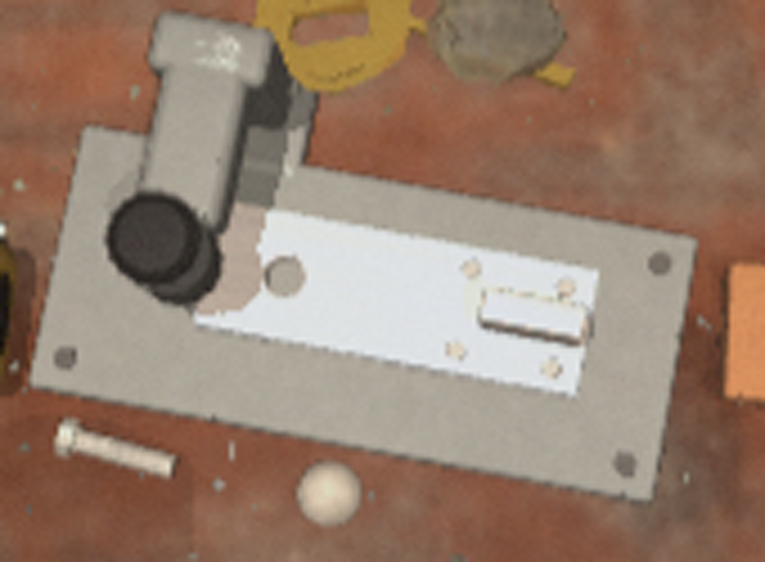

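View pics/sidec.png

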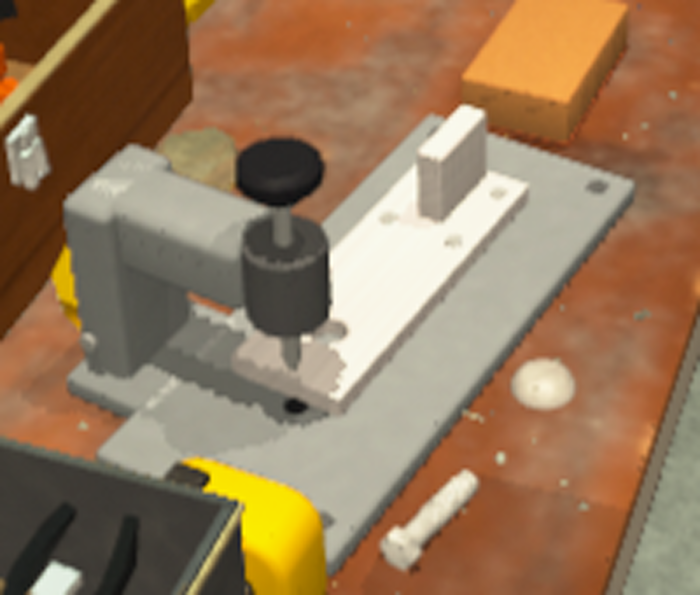

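The top crop shows the plate nearly parallel to the bed. The hole is at crop (285,277), which is full-image (268.3,251.6), and the rib is intact. In the side crop the pin tip at (292,370) sits over the plate end, short of the hole at (330,328). Next I'll refine the numbers with edge fits.

Run:
```python
from h import *
c=dict(np.load('/tmp/top0.npz')); s=dict(np.load('/tmp/side0.npz'))
for cc in(c,s): 
    for k in('f','cx','cy'): cc[k]=float(cc[k])
P=cloud(c); Z=P[...,2]; hsv=cv2.cvtColor(c['color'],cv2.COLOR_RGB2HSV)
g=(hsv[...,1]<75)
# front edge of bed: last grey row per column; -y edge: last grey col per row
def fit(pts,z):
    W=np.array([ray(c,u,v,z)[:2] for u,v in pts],np.float32); return cv2.fitLine(W,cv2.DIST_HUBER,0,.01,.01).ravel()
F=[];E=[]
for u in range(235,340):
    if 262<u<295: continue
    v=260
    while g[v+1,u] or g[v+2,u]: v+=1
    F.append((u,v+.5))
for v in range(250,292):
    u=335
    while g[v,u+1] or g[v,u+2]: u+=1
    E.append((u+.5,v))
f=fit(F,12); e=fit(E,12)
print('front',f,'end',e)
d=f[:2]*np.sign(f[1]); n=np.array([d[1],-d[0]])  # n ~ +x
print('yaw front',np.degrees(np.arctan2(-d[0],d[1])),'end',np.degrees(np.arctan2(e[1],e[0])))
A=np.linalg.solve(np.array([f[:2],-e[:2]]).T,e[2:]-f[2:]); cor=f[2:]+A[0]*f[:2]
print('corner',cor,'axis',cor+60*n+215*d)
rib=(Z>57)&(Z<66); rib[:,:300]=0; rib[:,345:]=0; rib[:240]=0; rib[280:]=0
W=np.array([ray(c,u,v,61)[:2] for v,u in np.argwhere(rib)],np.float32); r=cv2.minAreaRect(W); print('rib',rib.sum(),r,W.mean(0))
# hole: dark blob in white plate
wh=(hsv[...,2]>200)&(hsv[...,1]<40)
h=~wh; h[:243]=0;h[260:]=0;h[:,:262]=0;h[:,276:]=0
l,st,ce=cv2.connectedComponentsWithStats(h.astype(np.uint8))[1:]
for a,b in zip(st[1:],ce[1:]): print(a,b,ray(c,*b,22))
tip=(200+292/3.5,230+370/3.5); hs=(200+330/3.5,230+328/3.5)
print('side tip',tip,ray(s,*tip,34),'hole',ray(s,*hs,22)); print(proj(c,[525,-81,34]))
# knob in side
hv=cv2.cvtColor(s['color'],cv2.COLOR_RGB2HSV); k=(hv[...,2]<40); k[:265]=0;k[295:]=0;k[:,:262]=0;k[:,298:]=0
Ps=cloud(s); kk=(Ps[...,2]>143)&k; print('side knob',kk.sum(),[ray(s,u,v,146) for v,u in [np.argwhere(kk).mean(0)]])
```

```text
front [ 2.0718655e-01  9.7830147e-01  4.4684354e+02 -1.6243422e+02] end [ 9.8100066e-01 -1.9400452e-01  4.8793970e+02 -2.9168039e+02]
yaw front -11.957527 end -11.186576
corner [ 422.22388 -278.6843 ] axis [525.4671  -80.78067]
rib 170 ((502.6533203125, -226.75596618652344), (43.4478645324707, 14.069009780883789), 78.4675064086914) [ 502.76416 -226.46094]
[262 243   1   1   1] [262. 243.] [ 541.21281351 -108.00979639   22.        ]
[262 246  11  10  82] [266.90243902 250.86585366] [ 525.35740842 -117.58652669   22.        ]
side tip (283.42857142857144, 335.7142857142857) [522.95243763 -80.0317185   34.        ] hole [ 522.26324166 -121.88651582   22.        ]
[247.50334866 250.65655704]
side knob 79 [array([520.19587569, -74.85739596, 146.        ])]
```

```bash
cat >> h.py <<'E'
def off(p,yaw=None):
    s=sense(); q=np.array(s['ee_rot']); r=R.from_quat(q[[1,2,3,0]]); 
    print('pos',s['eef_pos'].round(1),'offset cm',(r.inv().apply(np.array(p)-s['eef_pos'])/10).round(2))
    y=r.as_matrix()[:,1]; a=np.degrees(np.arctan2(y[1],y[0])); print('y-axis ang',a.round(2),'tool z',r.as_matrix()[:,2].round(4),'F',s['force'].round(1),'grip',s['grip_width'],s['grip_force'],s['time_s'])
E
python3 -c "
from h import *
off([502.7,-226.7,180])"
```

```text
pos [ 131.3 -508.2  303.4] offset cm [ 43.   -17.95  12.37]
y-axis ang -75.52 tool z [-1.0e-04  1.2e-03 -1.0e+00] F [-0.7 -0.9  0.5] grip 1.0014133524234878 0.0 0.1
```

Call:
step_arm(plan=[{"offset": [43,-17.95,12.4],"rot": [0,0,-63.7],"gripper": 8.5},{"offset": [43,-17.95,12.4],"rot": [0,0,-63.7],"gripper": 8.5},{"offset": [43,-17.95,12.4],"rot": [0,0,-63.7],"gripper": 8.5},{"offset": [43,-17.95,12.4],"rot": [0,0,-63.7],"gripper": 6},{"offset": [43,-17.95,12.4],"rot": [0,0,-63.7],"gripper": 6},{"offset": [43,-17.95,12.4],"rot": [0,0,-63.7],"gripper": 6},{"offset": [43,-17.95,12.4],"rot": [0,0,-63.7],"gripper": 6},{"offset": [43,-17.95,12.4],"rot": [0,0,-63.7],"gripper": 6},{"offset": [43,-17.95,12.4],"rot": [0,0,-63.7],"gripper": 6},{"offset": [43,-17.95,12.4],"rot": [0,0,-63.7],"gripper": 6},{"offset": [43,-17.95,12.4],"rot": [0,0,-63.7],"gripper": 6},{"offset": [43,-17.95,12.4],"rot": [0,0,-63.7],"gripper": 6}])

```text
time_s: 1.3
eef_pos: [502.7, -226.7, 179.4]
ee_rot: [-0.0, 0.776, 0.631, -0.0]
force: [-0.4, -0.8, -0.5]
grip_width: 0.701
grip_force: 0.0
```

```bash
python3 -c "
from h import *
off([502.7,-226.7,100])"
```

```text
pos [ 502.7 -226.7  179.4] offset cm [-0.    0.01  7.94]
y-axis ang -11.74 tool z [-1.e-03  4.e-04 -1.e+00] F [-0.4 -0.8 -0.5] grip 0.7009806995006486 0.0 1.3
```

Call:
step_arm(plan=[{"offset": [0,0,3],"rot": [0,0,0],"gripper": 6},{"offset": [0,0,5.5],"rot": [0,0,0],"gripper": 6},{"offset": [0,0,7],"rot": [0,0,0],"gripper": 5},{"offset": [0,0,7.9],"rot": [0,0,0],"gripper": 4},{"offset": [0,0,7.9],"rot": [0,0,0],"gripper": 3},{"offset": [0,0,7.9],"rot": [0,0,0],"gripper": 2},{"offset": [0,0,7.9],"rot": [0,0,0],"gripper": 1.7},{"offset": [0,0,7.9],"rot": [0,0,0],"gripper": 1},{"offset": [0,0,7.9],"rot": [0,0,0],"gripper": 1},{"offset": [0,0,7.9],"rot": [0,0,0],"gripper": 1}], squeeze=30)

```text
time_s: 2.3
eef_pos: [502.9, -227.3, 101.9]
ee_rot: [0.001, 0.776, 0.631, -0.0]
force: [-1.3, -0.2, 7.0]
grip_width: 0.16
grip_force: 31.0
```

```bash
cat > see.py <<'E'
from h import *
import sys
c=cam('top'); s=cam('side'); save(s,sys.argv[1],(220,240,400,375),4.4)
np.savez('/tmp/t.npz',**c); np.savez('/tmp/s.npz',**s)
hsv=cv2.cvtColor(c['color'],cv2.COLOR_RGB2HSV)
off([502.7+.3,-226.7+38.4,100])
E
python3 see.py s1.png
```

```text
pos [ 502.9 -227.3  101.9] offset cm [ 3.82 -0.79  0.19]
y-axis ang -11.8 tool z [ 8.0e-04 -1.2e-03 -1.0e+00] F [-2.1 -0.3  6.9] grip 0.15708864217481447 30.9695166349411 2.4
```

View pics/s1.png

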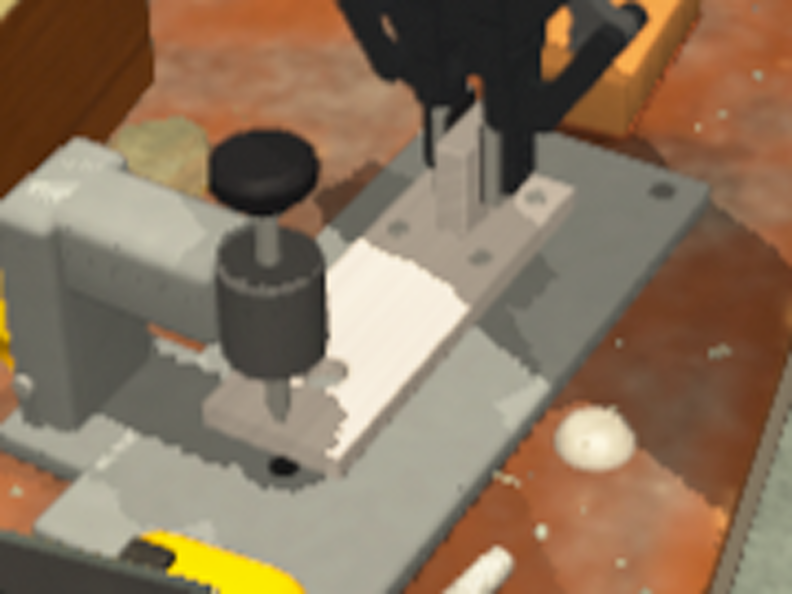

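The rib is gripped between the pads. The hole, at crop (328,374), is still short of the pin tip at (280,420). Sliding now.

Call:
step_arm(plan=[{"offset": [0.4,-0.08,0],"rot": [0,0,0],"gripper": 1},{"offset": [0.9,-0.18,0],"rot": [0,0,0],"gripper": 1},{"offset": [1.4,-0.28,0],"rot": [0,0,0],"gripper": 1},{"offset": [1.9,-0.38,0],"rot": [0,0,0],"gripper": 1},{"offset": [2.4,-0.48,0],"rot": [0,0,0],"gripper": 1},{"offset": [2.9,-0.58,0],"rot": [0,0,0],"gripper": 1},{"offset": [3.3,-0.66,0],"rot": [0,0,0],"gripper": 1},{"offset": [3.6,-0.72,0],"rot": [0,0,0],"gripper": 1},{"offset": [3.75,-0.75,0],"rot": [0,0,0],"gripper": 1},{"offset": [3.75,-0.75,0],"rot": [0,0,0],"gripper": 1}])

```text
time_s: 3.4
eef_pos: [503.8, -189.3, 102.0]
ee_rot: [0.002, 0.776, 0.631, 0.0]
force: [0.5, -3.5, 5.1]
grip_width: 0.159
grip_force: 30.8
```

```bash
python3 see.py s2.png
python3 - <<'E'
from h import *
c=dict(np.load('/tmp/s.npz'))
for k in('f','cx','cy'): c[k]=float(c[k])
sv=lambda p:((proj(c,p)-[220,240])*4.4).round(0)
for p in([525.3,-80.8,34],[525.3,-80.8,22]): print(sv(p))
E
```

```text
pos [ 503.8 -189.3  102. ] offset cm [ 0.09 -0.1   0.2 ]
y-axis ang -11.81 tool z [ 0.0025 -0.0021 -1.    ] F [ 1.5 -3.2  6.5] grip 0.1609229828760823 30.807339549064636 3.5
[273. 418.]
[275. 444.]
```

View pics/s2.png

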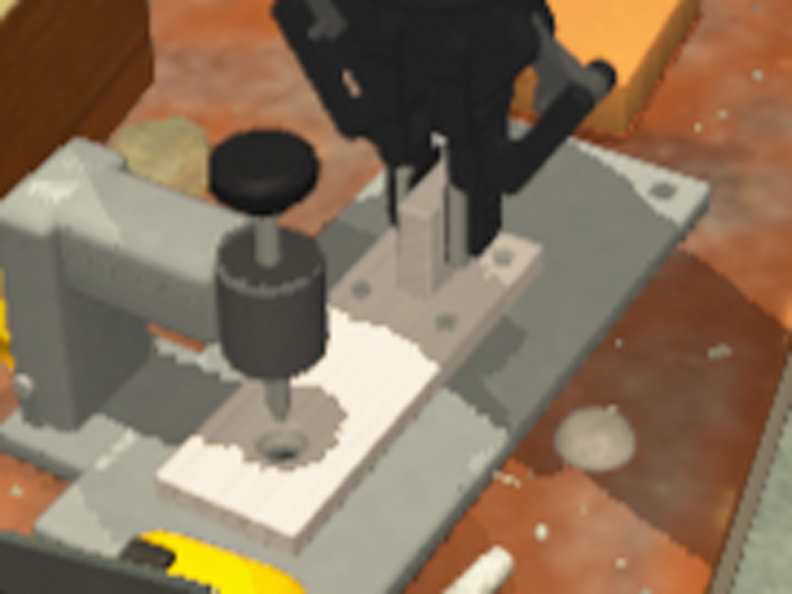

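The tip at crop (281,421) stands just above the hole, whose rim spans about x 256–307 and y 430–467. That looks nearly centred, so I'll measure it at higher zoom.

Run:
```python
from h import *
s=dict(np.load('/tmp/s.npz'))
for k in('f','cx','cy'): s[k]=float(s[k])
save(s,'z2.png',(265,315,305,355),14)
# predicted rim, corrected by the tip offset (tip seen at crop 281,421)
d=np.array([220+281/4.4,240+421/4.4])-proj(s,[525.3,-80.8,34]); print(d)
a=np.linspace(0,2*np.pi,60); q=np.array([proj(s,[525.3+8.5*np.cos(t),-80.8+8.5*np.sin(t),22])+d for t in a])
q=(q+.5-[265,315])*14-.5; print('x',q[:,0].min(),q[:,0].max(),'y',q[:,1].min(),q[:,1].max())
c0=proj(s,[525.3,-80.8,22]);print('px per mm x,y',proj(s,[526.3,-80.8,22])-c0,proj(s,[525.3,-79.8,22])-c0)
im=cv2.imread('pics/z2.png'); cv2.polylines(im,[q.astype(np.int32)],True,(0,0,255),1); cv2.imwrite('pics/z2.png',im)
```

```text
[1.70678976 0.64427579]
x 197.37182409823401 356.05308537948804 y 323.6754934101367 435.07422111394465
px per mm x,y [-0.61835975 -0.14345817] [-0.24950549  0.44608268]
```

View pics/z2.png

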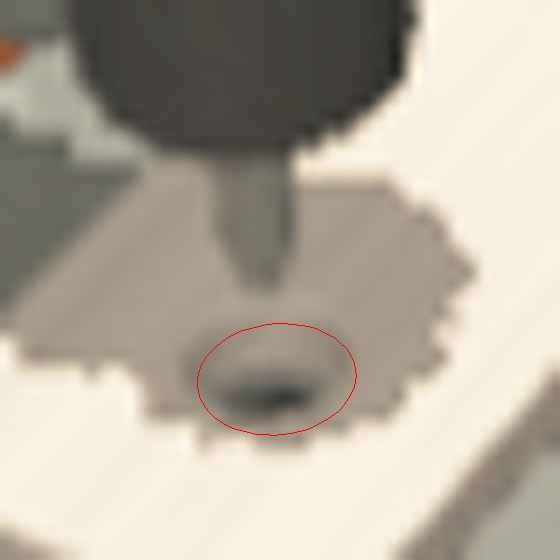

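The red circle, drawn for a perfectly centred hole from the tip's position, nearly matches the rim: the tip is at (262,292) and the hole centre at about (264,372). The residual is about 0.7 mm and agrees with odometry. I'll make a small correction, then release.

Call:
step_arm(plan=[{"offset": [0.05,-0.07,0],"rot": [0,0,0],"gripper": 1},{"offset": [0.05,-0.07,0],"rot": [0,0,0],"gripper": 1},{"offset": [0.05,-0.07,0],"rot": [0,0,0],"gripper": 1},{"offset": [0.05,-0.07,0],"rot": [0,0,0],"gripper": 1.6},{"offset": [0.05,-0.07,0],"rot": [0,0,0],"gripper": 2.5},{"offset": [0.05,-0.07,0],"rot": [0,0,0],"gripper": 4},{"offset": [0.05,-0.07,0],"rot": [0,0,0],"gripper": 5},{"offset": [0.05,-0.07,0],"rot": [0,0,0],"gripper": 5},{"offset": [0.05,-0.07,0],"rot": [0,0,0],"gripper": 5}])

```text
time_s: 4.4
eef_pos: [502.4, -188.0, 100.8]
ee_rot: [-0.0, 0.776, 0.631, -0.0]
force: [-0.0, -0.8, -0.1]
grip_width: 0.583
grip_force: 0.0
```

```bash
python3 -c "
from h import *
off([525.3,-80.8,250])"
```

```text
pos [ 502.4 -188.   100.8] offset cm [ 10.97   0.04 -14.92]
y-axis ang -11.81 tool z [-2.e-04  2.e-04 -1.e+00] F [-0.  -0.8 -0.1] grip 0.5830040128613719 0.0 4.4
```

Call:
step_arm(plan=[{"offset": [0,0,-2],"rot": [0,0,0],"gripper": 5},{"offset": [0,0,-6],"rot": [0,0,0],"gripper": 5},{"offset": [0,0,-11],"rot": [0,0,0],"gripper": 0},{"offset": [0,0,-14.5],"rot": [0,0,0],"gripper": 0},{"offset": [0,0,-14.5],"rot": [0,0,0],"gripper": 0}])

```text
time_s: 4.9
eef_pos: [503.7, -188.8, 250.8]
ee_rot: [0.004, 0.776, 0.631, 0.001]
force: [-0.7, 0.1, -0.1]
grip_width: 0.077
grip_force: 0.0
```

Run:
```python
from h import *
s=cam('side'); np.savez('/tmp/s.npz',**s)
tipz=(283.3,335.4)
d=np.array(tipz)-proj(s,[525.3,-80.8,34])
B=(255,315,310,355)
save(s,'z3.png',B,14); im=cv2.imread('pics/z3.png')
a=np.linspace(0,2*np.pi,60); q=np.array([proj(s,[525.3+8.5*np.cos(t),-80.8+8.5*np.sin(t),22])+d for t in a])
q=(q+.5-[B[0],B[1]])*14-.5; cv2.polylines(im,[q.astype(np.int32)],True,(0,0,255),1); cv2.imwrite('pics/z3.png',im)
print(d,q.mean(0)); off([525.3,-80.8,226])
```

```text
[1.1431534 0.3624576] [407.58583308 374.92283377]
pos [ 502.9 -188.3  247.9] offset cm [10.99 -0.02  2.17]
y-axis ang -11.81 tool z [ 0.0037 -0.0024 -1.    ] F [-0.7  0.  -1.3] grip 0.0075782861749224655 0.0 4.95
```

View pics/z3.png

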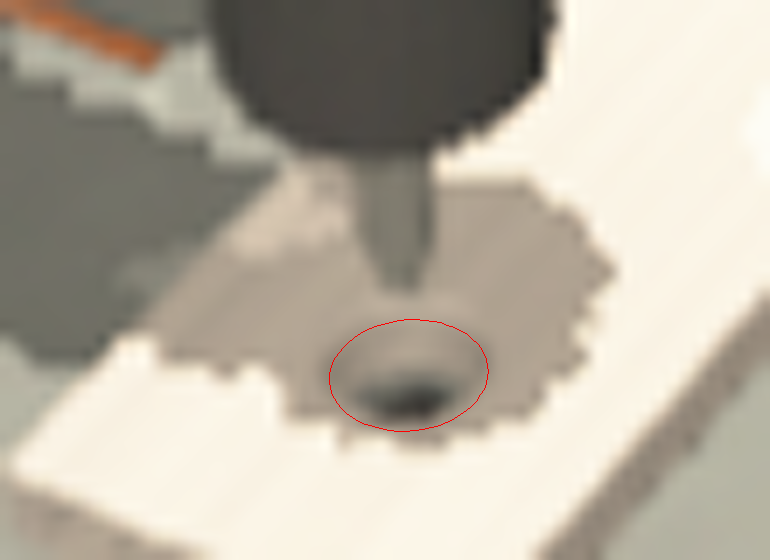

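The predicted circle sits centrally on the hole and the bracket has been released. Next, move over the knob with the fingers shut.

Call:
step_arm(plan=[{"offset": [3,0,0],"rot": [0,0,0],"gripper": 0},{"offset": [7,0,0],"rot": [0,0,0],"gripper": 0},{"offset": [10,0,0],"rot": [0,0,0],"gripper": 0},{"offset": [10.98,0.02,0],"rot": [0,0,0],"gripper": 0},{"offset": [10.98,0.02,1],"rot": [0,0,0],"gripper": 0},{"offset": [10.98,0.02,2],"rot": [0,0,0],"gripper": 0},{"offset": [10.98,0.02,2],"rot": [0,0,0],"gripper": 0},{"offset": [10.98,0.02,2],"rot": [0,0,0],"gripper": 0}])

```text
time_s: 5.75
eef_pos: [524.9, -81.6, 225.3]
ee_rot: [-0.0, 0.777, 0.63, -0.0]
force: [0.7, 0.2, -0.2]
grip_width: 0.0
grip_force: 0.0
```

Run:
```python
from h import *
off([525.3,-80.8,219])
```

```text
pos [524.9 -81.6 225.3] offset cm [0.09 0.02 0.63]
y-axis ang -11.89 tool z [-1.e-03  3.e-04 -1.e+00] F [ 0.7  0.2 -0.2] grip 0.00041281496963820416 0.0 5.75
```

Call:
step_arm(plan=[{"offset": [0.08,0.02,0.3],"rot": [0,0,0],"gripper": 0},{"offset": [0.08,0.02,0.5],"rot": [0,0,0],"gripper": 0},{"offset": [0.08,0.02,0.7],"rot": [0,0,0],"gripper": 0},{"offset": [0.08,0.02,0.8],"rot": [0,0,0],"gripper": 0},{"offset": [0.08,0.02,0.8],"rot": [0,0,0],"gripper": 0}])

```text
time_s: 6.25
eef_pos: [525.6, -80.0, 218.2]
ee_rot: [0.0, 0.776, 0.631, -0.0]
force: [-1.4, -1.2, 3.7]
grip_width: -0.0
grip_force: 1.8
```

Call:
step_arm(plan=[{"offset": [0,0,0.2],"rot": [0,0,0],"gripper": 0},{"offset": [0,0,0.4],"rot": [0,0,0],"gripper": 0},{"offset": [0,0,0.6],"rot": [0,0,0],"gripper": 0},{"offset": [0,0,0.8],"rot": [0,0,0],"gripper": 0},{"offset": [0,0,0.8],"rot": [0,0,0],"gripper": 0},{"offset": [0,0,0.8],"rot": [0,0,0],"gripper": 0}])

```text
time_s: 6.85
eef_pos: [525.6, -80.0, 210.1]
ee_rot: [0.0, 0.776, 0.631, 0.0]
force: [-2.7, -0.1, 5.6]
grip_width: 0.004
grip_force: 3.2
```

Run:
```python
from h import *
off([525.3,-80.8,201])
s=cam('side'); save(s,'p1.png',(255,255,310,355),5.8)
```

```text
pos [525.6 -80.  210.1] offset cm [-0.08 -0.01  0.91]
y-axis ang -11.81 tool z [ 3.e-04 -3.e-04 -1.e+00] F [-2.7 -0.1  5.6] grip 0.0036606583157630483 3.202146685207481 6.85
```

View pics/p1.png

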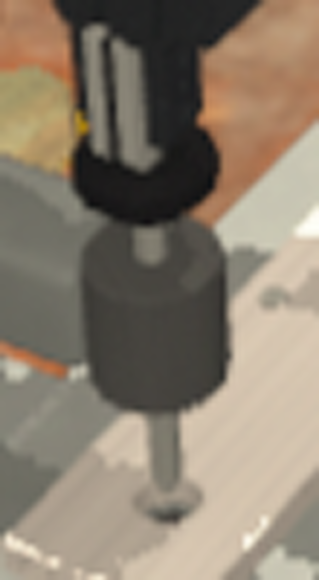

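The fingertips bear on the knob at crop (145,165), and the pin tip at (168,490) is right above the hole centre at (168,500). Continuing down.

Call:
step_arm(plan=[{"offset": [-0.03,0,0.15],"rot": [0,0,0],"gripper": 0},{"offset": [-0.03,0,0.3],"rot": [0,0,0],"gripper": 0},{"offset": [-0.03,0,0.45],"rot": [0,0,0],"gripper": 0},{"offset": [-0.03,0,0.6],"rot": [0,0,0],"gripper": 0},{"offset": [-0.03,0,0.75],"rot": [0,0,0],"gripper": 0},{"offset": [-0.03,0,0.85],"rot": [0,0,0],"gripper": 0},{"offset": [-0.03,0,0.85],"rot": [0,0,0],"gripper": 0},{"offset": [-0.03,0,0.85],"rot": [0,0,0],"gripper": 0}])

```text
time_s: 7.7
eef_pos: [525.6, -80.1, 201.9]
ee_rot: [0.0, 0.776, 0.631, 0.0]
force: [-3.2, 1.6, 9.4]
grip_width: -0.001
grip_force: 4.6
```

Run:
```python
from h import *
off([525.3,-80.8,201])
s=cam('side'); t0=dict(np.load('/tmp/s.npz')); B=(255,255,310,355)
save(s,'p2.png',B,5.8); 
for k in('f','cx','cy'): s[k]=float(s[k])
print('mm->px z at axis', proj(s,[525.3,-80.8,146])-proj(s,[525.3,-80.8,128]))
# knob lower outline: vertical registration of knob's dark lower edge before/after along central columns
for n,c in(('before',t0),('now',s)):
    g=cv2.cvtColor(c['color'],cv2.COLOR_RGB2GRAY); print(n,[g[262:320,u].tolist() for u in (281,)])
```

```text
pos [525.6 -80.1 201.9] offset cm [-0.07 -0.01  0.09]
y-axis ang -11.81 tool z [ 7.e-04  1.e-04 -1.e+00] F [-3.2  1.6  9.4] grip -0.000530953841244824 4.629831727143028 7.7
mm->px z at axis [ -0.75948919 -10.28506897]
before [[132, 134, 142, 146, 142, 137, 123, 82, 40, 40, 40, 40, 40, 40, 39, 40, 39, 38, 45, 53, 52, 45, 36, 28, 26, 25, 24, 96, 125, 124, 124, 125, 125, 125, 125, 125, 125, 126, 100, 70, 69, 69, 71, 96, 110, 90, 73, 74, 73, 72, 73, 73, 73, 73, 72, 73, 73, 74]]
now [[34, 34, 34, 34, 33, 33, 34, 35, 35, 35, 34, 35, 35, 35, 37, 37, 38, 42, 41, 41, 45, 48, 47, 92, 116, 100, 64, 32, 27, 29, 29, 30, 26, 24, 24, 23, 56, 104, 99, 69, 68, 68, 69, 70, 73, 70, 67, 68, 67, 67, 67, 67, 67, 67, 68, 67, 68, 68]]
```

View pics/p2.png

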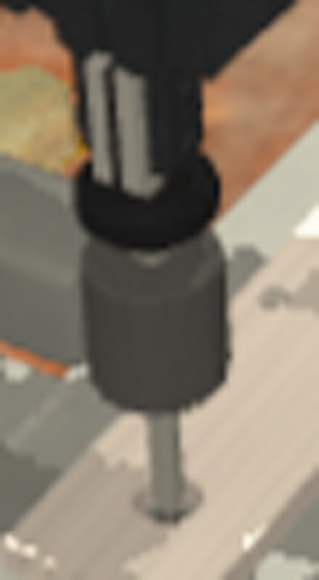

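The pin now stands in the hole and the gap between knob and guide is small. The knob's edge has moved 9.7 px, which is about 17.0 mm and matches the TCP estimate of 17.1 mm. About 1 mm remains.

Call:
step_arm(plan=[{"offset": [0,0,0.05],"rot": [0,0,0],"gripper": 0},{"offset": [0,0,0.09],"rot": [0,0,0],"gripper": 0},{"offset": [0,0,0.09],"rot": [0,0,0],"gripper": 0},{"offset": [0,0,0.09],"rot": [0,0,0],"gripper": 0}])

```text
time_s: 8.15
eef_pos: [525.6, -80.1, 201.1]
ee_rot: [0.0, 0.776, 0.631, 0.0]
force: [-3.1, 1.3, 10.0]
grip_width: -0.001
grip_force: 4.8
```

Run:
```python
from h import *
off([525.3,-80.8,201])
g=cv2.cvtColor(cam('side')['color'],cv2.COLOR_RGB2GRAY); print(g[290:304,281].tolist())
if abs(sense()['eef_pos'][2]-201)<.6: print(finish_job())
```

```text
pos [525.6 -80.1 201.1] offset cm [-0.08 -0.01  0.01]
y-axis ang -11.81 tool z [ 7.e-04  0.e+00 -1.e+00] F [-3.1  1.3 10. ] grip -0.00145910508990723 4.779060114631193 8.15
[26, 28, 29, 29, 27, 26, 26, 24, 22, 96, 100, 69, 68, 68]
the job is handed in; nothing more can be done
None
```

The job is handed in: I slid the bracket until its hole was centred under the punch, let go with the punch fully up, and am holding the knob about 18 mm down (10 N), with the point in the hole and short of the stop.

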